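# Release the ratchet and close the dish press

## Robot

A 7-joint arm with a two-finger parallel gripper is mounted at the origin on a cart in front of the work surface, level with it; the furniture and walls round the work are solid. World frame = base frame: x ahead of the robot, y to its left, z up, the work surface at z = 0. Lengths are in m, angles in rad, forces in N, time in s.
With the tool pointing down it reaches from about 0.4 to 0.925 m from the base axis. Payload 4.1 kg.
Tool frame: the origin (TCP) lies midway between the tips of the shut fingers; the grasp point (between the pads) lies 19 mm behind it; z points along the fingers, y is the direction in which the jaws open and shut (so a half turn about z gives the same grasp; the last joint's range is limited). The gripper opens to 85 mm and grips with 20 to 120 N. Pads are 22 mm wide; open, the fingers measure 114 mm over their backs; the gripper's body (76 mm by 85 mm) begins 54 mm behind the grasp point. The pads swing forward as they close: fully open they stand 13 mm farther back than shut.
Start: joints at [1.126, 0.398, 0.045, 1.537, -0.019, 1.207, -0.051], TCP at [0.22, -0.612, 0.204] pointing down, gripper open.
Joint ranges: [-2.82, 2.82], [-0.49, 2.23], [-1.37, 1.46], [0, 2.46], [-1.36, 4.5], [0.23, 2], [-2.94, 2.94]. Speed limits (rad/s): [2.57, 2.57, 3.14, 3.14, 3.14, 3.14, 3.14].

## Interface

Orientations are given as a unit quaternion [x, y, z, w].
In Python, from workcell import ctrl gives the robot as it stands.
- The arm moves only by the tool play_rows, never from a script. Its argument "moves" is a list of rows, each a list of 7 numbers: the turn, a rotation vector about the tool's x, y, z in rad, then the shift along the tool's x, y, z in mm, then the gripper's target within -1 to 1 (shut at 1, half-way at 0, fully open at -1). In form: [[ax, ay, az, tx, ty, tz, fingers], ...]. A call has exactly 10 rows; each row is the pose to reach, as a shift and turn from the pose commanded when the call began, along the tool's axes at that moment; what a row does not reach only later rows make up. A row lasts 1/8 s, in which the tool goes at most 62.5 mm and 10.7 degrees, less where a joint would pass 70% of its speed; a pose out of reach is approached as far as the arm can. A call with a gripper value outside its range is refused whole. The fingers move at their own pace and stop on an object; "newtons" is the grip in N (left out, the last holds). Time passes only in rows, so rows that repeat a pose let the fingers close, or fill a call up. It gives the time, the measured TCP pose, the force and the opening at its end, in the units of the state.
- ctrl.sense(): the state, without advancing time (a new reading comes with each control period).
- ctrl.capture(name): name is "side" or "top"; returns a dict with "pixels" (420x560x3 uint8, red, green, blue), "fx", "fy", "cx", "cy" (pixels), "camera_from_world" (4x4, takes a point from world to camera coordinates). Camera axes: x right, y down, z forward; pixel columns grow to the right and rows downward; lengths in m; the calibration is good to about 2 mm. A picture is of the moment at which its call begins. There is no depth.
- ctrl.job_done(): hands the job in, once; it reports no verdict.
The state is a dict: "time": time; "joint_positions": joint angles; "joint_vel": joint speeds; "joint_efforts": joint torques, N m; "ee_pos": TCP position; "eef_rot": TCP orientation; "contact_force": force on the tool from outside, world axes, zero at the start; "torque": the same for the moment, N m; "finger_gap": finger opening in m.
Only numpy, scipy, OpenCV 4.12 (cv2) and the standard library are available. Lean on these libraries where they do the work, as an engineer would, in place of code of your own. Each camera call takes 0.05 s, during which the arm holds its last target. There are 200 camera calls.

## Task

A round culture dish is waiting in the small bench press, whose arm is held up by a ratchet. With a fingertip press the red thumb tab of the pawl all the way down, so that the pawl stands clear of the teeth (it stays there), then push the black handle of the arm down until the rubber pad rests on the dish. Only press and push: pick up or lift nothing, and leave the other things on the worktop where they are.

Things in the scene. Friction and masses are not known exactly. Their poses are not given: they have to be found in the camera images.
- tab (a point): centre of the upper face of the pawl's red thumb tab (30 x 28 mm, 6 mm thick), which moves with the pawl. Its z axis is the face's normal. The tab sits on the pawl's tail, at the end of the press opposite the handle, about 148 mm above the worktop at the start; the tab goes down 24 mm to the pawl's stop, moving on a small arc about a level pivot that lies 60 mm towards the handle and 22.5 mm lower (so it also shifts up to 4 mm away from the handle). It takes about 3 to 4 N.
- pawl (a joint): angle of the see-saw pawl (rad): 0 = nose in the ratchet teeth, grows as the tab is pressed, 0.40 = stop. The nose is clear of the teeth from about 0.2; a stiff pivot keeps the pawl wherever it is left. While the nose is in the teeth the arm stops at the next tooth (at about 0.75 rad at the start)
- handle (a point): centre of the black cross handle at the free end of the press arm: a level round bar 84 mm long and 22 mm thick, along this point's y axis; it moves with the arm. The arm's length from hinge axis to bar centre is 200 mm
- press_hinge (a point): fixed point of the press: middle of the arm's level hinge axis, 75 mm above the worktop. The axes are those of the press: x points from the handle end to the tab end, y along the hinge axis, z up. Handle, arm, ratchet wheel (57 mm radius over the teeth), pawl and tab all lie over the x axis through this point; two blue side plates stand 23 mm to either side, up to 136 mm high at the pawl pivot (55 mm along +x)
- press_arm (a joint): angle of the press arm above level (rad): about 0.78 to 0.92 at the start, stop at 1.0; 0 = level, with the pad flat on the dish and the handle's centre 75 mm above the worktop. A stiff hinge (about 0.45 N m) keeps the arm where it is left; pushing the handle down takes about 1 to 3 N once the pawl is clear
- dish_mid (a point): centre of the round cream-coloured culture dish (90 mm across, 16 mm high), half-way up; it lies loose in a shallow nest on the grey base plate of the press (12 mm thick)
- nest (a point): fixed point of the press: centre of the dish nest on the upper face of the base plate, 110 mm from the hinge towards the handle
- marker_pen_mid (a point): bystander: middle of a black marker pen lying on the worktop, 137 mm long
- redcap_mid (a point): bystander: middle of a small white bottle with red cap, 35 mm across, 74 mm high, standing
- vial_mid (a point): bystander: middle of a small brown bottle with black cap, 34 mm across, 80 mm high, standing
- rack_mid (a point): bystander: middle of a blue tube rack, 74 x 224 x 47 mm
Things that resemble listed ones, but are neither listed nor needed, are in the scene too. What is shaped like the part that bears dish_mid but blue or green is not meant.

How it is judged:
By the outcome, as a careful person would: the job done as asked, in the order asked, and still so for the second after the job is handed in, with the robot touching nothing.
It also fails if it takes over 45 s, if anything falls off the work surface, if the arm or the gripper's body presses on something with over 40 N, if the wrist force passes 120 N, or if a joint passes its speed limit or range.

## Working session

There is one attempt and no reset: what is moved stays moved. The work goes in short steps, Python scripts to look and compute and a tool call to move; the robot and the scene stay as the last step left them, time stands still between calls to the robot, and variables do not carry over. Pictures are saved under pics/ and viewed, about 8 in all and at most 12, crops included, and the job is handed in when it is done.

Besides the shell and the picture viewer there is one more tool, called after "Emit:" as name(argument=value, ...), one argument or row to a line, values as JSON. play_rows: Moves the arm, as the interface text tells. Its arguments: {"type":"object","properties":{"moves":{"type":"array"},"newtons":{"type":"number"}},"required":["moves"]}

```bash
mkdir -p pics
cat > h.py <<'E'
import numpy as np, cv2
from workcell import ctrl
def cap(n,f=None):
    d=ctrl.capture(n)
    if f: cv2.imwrite(f'pics/{f}.png',cv2.cvtColor(d['pixels'],cv2.COLOR_RGB2BGR))
    return d
def ray(d,u,v):
    T=np.array(d['camera_from_world']);R=T[:3,:3];o=-R.T@T[:3,3]
    return o,R.T@np.array([(u-d['cx'])/d['fx'],(v-d['cy'])/d['fy'],1])
def onz(d,u,v,z):
    o,r=ray(d,u,v);return o+r*(z-o[2])/r[2]
def proj(d,p):
    T=np.array(d['camera_from_world']);c=T[:3,:3]@p+T[:3,3]
    return np.array([d['fx']*c[0]/c[2]+d['cx'],d['fy']*c[1]/c[2]+d['cy']])
def tri(a,ua,b,ub):
    o1,r1=ray(a,*ua);o2,r2=ray(b,*ub);r1/=np.linalg.norm(r1);r2/=np.linalg.norm(r2)
    s=np.linalg.lstsq(np.c_[r1,-r2],o2-o1,rcond=None)[0]
    p,q=o1+s[0]*r1,o2+s[1]*r2;return (p+q)/2,np.linalg.norm(p-q)
E
python3 - <<'E'
from h import *
for n in('top','side'):
    d=cap(n,n+'1');print(n,d['fx'],d['cx'],d['cy'],np.round(d['camera_from_world'],3).tolist())
s=ctrl.sense();print({k:np.round(v,3).tolist() for k,v in s.items()})
E
```

```text
top 480.90225052891617 286.9241590855693 207.92451204965147 [[0.012, -1.0, 0.016, 0.034], [-0.856, -0.018, -0.517, 0.555], [0.517, -0.007, -0.856, 1.407], [0.0, 0.0, 0.0, 1.0]]
side 395.3394457946293 284.42605401659654 205.46052067761758 [[0.987, -0.164, -0.003, -0.571], [-0.081, -0.474, -0.877, 0.166], [0.142, 0.865, -0.481, 1.148], [0.0, 0.0, 0.0, 1.0]]
{'time': 0.1, 'joint_positions': [1.126, 0.399, 0.045, 1.538, -0.019, 1.207, -0.051], 'joint_vel': [0.001, -0.001, 0.0, -0.002, 0.001, -0.001, 0.001], 'joint_efforts': [0.004, -47.627, 1.37, -25.495, 0.012, 0.005, -0.0], 'ee_pos': [0.22, -0.611, 0.203], 'eef_rot': [0.985, 0.172, -0.0, -0.001], 'contact_force': [0.425, 0.579, -0.571], 'torque': [0.031, -0.003, 0.022], 'finger_gap': 0.085}
```

View pics/top1.png

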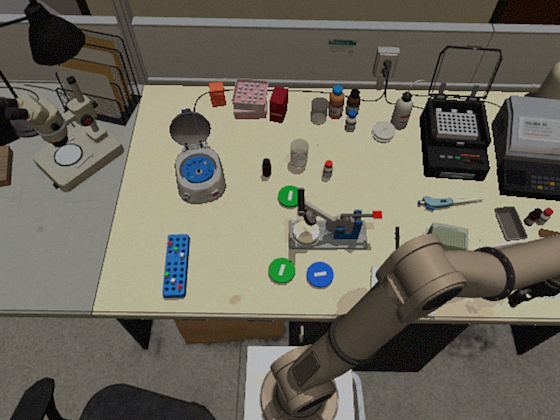

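View pics/side1.png

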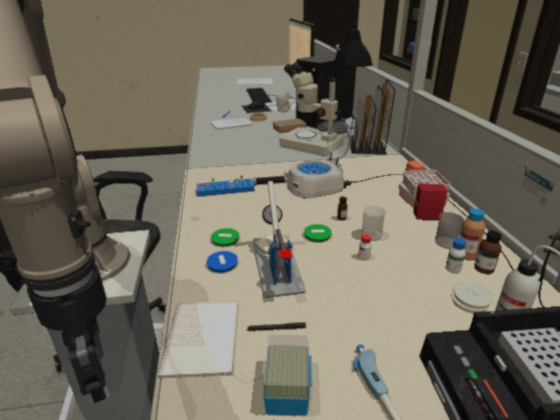

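The press is in the top image at about (288–382, 188–248), with the red tab at (377,214) and the handle near (303,200). In the side image the tab is at (286,254) and the handle near (271,187). The only other red things are bottle caps and boxes. I'll enlarge both views to confirm.

Run:
```python
from h import *
t=cap('top');s=cap('side')
def red(d,x0,y0,x1,y1):
    h=cv2.cvtColor(d['pixels'],cv2.COLOR_RGB2HSV)[y0:y1,x0:x1]
    m=((h[...,0]<8)|(h[...,0]>172))&(h[...,1]>170)&(h[...,2]>90)
    v,u=np.nonzero(m);print(len(u),u.min()+x0,u.max()+x0,v.min()+y0,v.max()+y0);return u.mean()+x0,v.mean()+y0
a=red(t,365,200,395,225);b=red(s,270,240,300,265)
print(a,b,tri(t,a,s,b),onz(t,*a,.148),onz(s,*b,.148))
A=cv2.resize(t['pixels'][175:260,280:390],None,fx=5,fy=5,interpolation=cv2.INTER_CUBIC)
B=cv2.resize(s['pixels'][175:300,245:310],None,fx=3.4,fy=3.4,interpolation=cv2.INTER_CUBIC)
o=np.zeros((425,550+B.shape[1],3),np.uint8);o[:425,:550]=A;o[:B.shape[0],550:]=B[:425]
cv2.imwrite('pics/crop.png',o[...,::-1]);print(o.shape)
```

```text
61 373 381 211 217
98 279 291 249 258
(np.float64(377.0), np.float64(214.0)) (np.float64(285.07142857142856), np.float64(253.27551020408163)) (array([ 0.54073896, -0.25048121,  0.14595706]), np.float64(0.00339435956556753)) [ 0.54146192 -0.24986438  0.148     ] [ 0.53862999 -0.25471241  0.148     ]
(425, 771, 3)
```

View pics/crop.png

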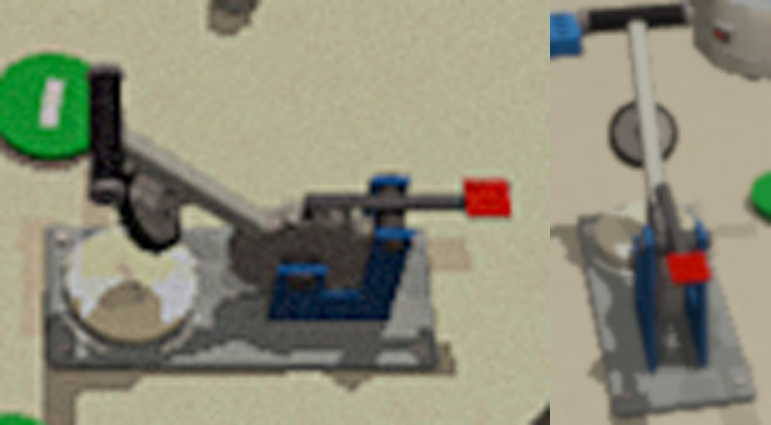

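The crops show the red tab on the pawl's tail at top (377,214) / side (285,253). The black cross handle has its centre at top (301,201) / side (271,180), and the cream dish is in the nest. The green and blue dishes are decoys. Next I'll triangulate the handle and the press axis.

Run:
```python
from h import *
t=cap('top');s=cap('side')
h,g=tri(t,(301.2,201.3),s,(270.6,180));tb=np.array([.5405,-.251,.148])
print('handle',h.round(4),g)
e1=tri(t,(301.2,189.5),s,(285,179.1));e2=tri(t,(301.2,213),s,(257,180.6));print('ends?',e1,e2)
x=(tb-h)[:2];L=np.linalg.norm(x);x/=L;print('axis',x,'L',L,'yaw',np.arctan2(x[1],x[0]))
# base corners: dark corners bolts from top view crop at z=.012
for n,p in (('bl',(45,365)),('br',(435,365)),('tl',(48,228)),('tr',(425,228))): print(n,onz(t,280+p[0]/5,175+p[1]/5,.012).round(4))
print('dish',onz(t,280+132/5,175+280/5,.028).round(4))
# hinge: pivot at +55, tab at 115 from hinge at start
hg=tb[:2]-x*.115;print('hinge',hg,'arm radius',np.hypot(np.dot(h[:2]-hg,x),h[2]-.075),'ang',np.arctan2(h[2]-.075,-np.dot(h[:2]-hg,x)))
print(hg-x*.11)
from scipy.spatial.transform import Rotation as R
print(R.from_quat(ctrl.sense()['eef_rot']).as_matrix().round(3))
```

```text
handle [ 5.396e-01 -5.000e-04  2.210e-01] 0.0006481600153896191
ends? (array([ 0.58180645, -0.00071625,  0.22134334]), np.float64(0.0018154091858748112)) (array([ 4.99475887e-01, -4.57541724e-05,  2.20894914e-01]), np.float64(0.004429226208856291))
axis [ 0.00369857 -0.99999316] L 0.2505442649762761 yaw -1.567097743852075
bl [0.4805 0.0329 0.012 ]
br [ 0.4857 -0.2347  0.012 ]
tl [0.5883 0.0318 0.012 ]
tr [ 0.5939 -0.2357  0.012 ]
dish [ 0.5391 -0.0264  0.028 ]
hinge [ 0.54007466 -0.13600079] arm radius 0.1991866127087007 ang 0.8223667896684542
[ 0.53966782 -0.02600154]
[[ 0.941  0.339 -0.   ]
 [ 0.339 -0.941  0.001]
 [-0.    -0.001 -1.   ]]
```

Everything agrees: the arm radius comes out at 0.199 m against 0.200 m given, and the dish sits at the nest. The press axis runs along world −y. First I'll shut the fingers and move above the tab, turning the tool so its x axis lies along world x.

Emit:
play_rows(
  moves=[
    [0,0,0.04,40,-22,-15,1],
    [0,0,0.08,90,-48,-15,1],
    [0,0,0.13,145,-78,-10,1],
    [0,0,0.18,200,-108,-5,1],
    [0,0,0.22,255,-138,0,1],
    [0,0,0.26,310,-168,5,1],
    [0,0,0.3,365,-198,10,1],
    [0,0,0.346,410,-222,15,1],
    [0,0,0.346,422,-228,18,1],
    [0,0,0.346,422,-228,18,1],
  ],
  newtons=30,
)

```text
time: 1.55
ee_pos: [0.5401, -0.2535, 0.1857]
eef_rot: [1.0, 0.001, -0.0, 0.0]
contact_force: [-0.4, 0.1, -0.5]
finger_gap: 0.0004
```

Emit:
play_rows(
  moves=[
    [0,0,0,0,2,12,1],
    [0,0,0,0,2,25,1],
    [0,0,0,0,3,32,1],
    [0,0,0,0,3,37,1],
    [0,0,0,0,3,42,1],
    [0,0,0,0,4,47,1],
    [0,0,0,0,5,52,1],
    [0,0,0,0,5,56,1],
    [0,0,0,0,6,59,1],
    [0,0,0,0,6,59,1],
  ],
)

```text
time: 2.8
ee_pos: [0.5399, -0.2601, 0.1269]
eef_rot: [1.0, -0.0, -0.0, 0.0]
contact_force: [0.3, -0.1, -0.1]
finger_gap: -0.0
```

Run:
```python
from h import *
t=cap('top');s=cap('side');st=ctrl.sense();print(st['ee_pos'],st['contact_force'])
A=cv2.resize(t['pixels'][175:260,280:410],None,fx=4,fy=4,interpolation=cv2.INTER_CUBIC)
B=cv2.resize(s['pixels'][165:295,235:330],None,fx=2.6,fy=2.6,interpolation=cv2.INTER_CUBIC)
o=np.zeros((340,520+B.shape[1],3),np.uint8);o[:,:520]=A;o[:338,520:]=B[:340]
cv2.imwrite('pics/crop2.png',o[...,::-1])
```

```text
[ 0.54016805 -0.26002229  0.12720535] [ 0.2531898   0.40012244 -0.1739561 ]
```

View pics/crop2.png

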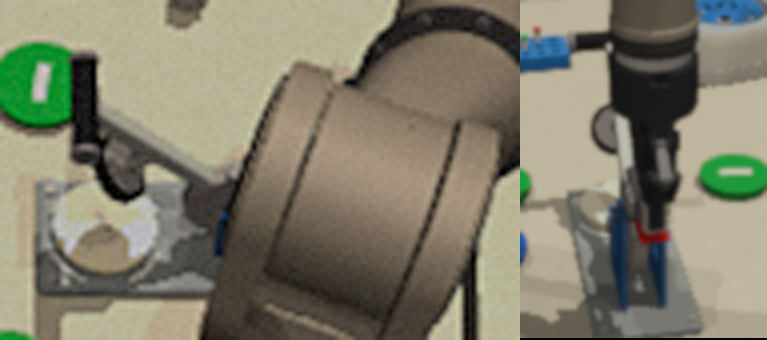

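The finger is on the red tab, which has gone down (side crop ~(652,235)). There's almost no force, so the stop isn't reached yet, and I'll press on until force shows.

Emit:
play_rows(
  moves=[
    [0,0,0,0,0,1,1],
    [0,0,0,0,0,2,1],
    [0,0,0,0,0,3,1],
    [0,0,0,0,0,4,1],
    [0,0,0,0,0,4.5,1],
    [0,0,0,0,0,5,1],
    [0,0,0,0,0,5,1],
    [0,0,0,0,0,5,1],
    [0,0,0,0,0,5,1],
    [0,0,0,0,0,5,1],
  ],
)

```text
time: 4.15
ee_pos: [0.5401, -0.26, 0.1221]
eef_rot: [1.0, -0.0, 0.0, 0.0]
contact_force: [-0.2, -0.6, -0.2]
finger_gap: -0.0001
```

Emit:
play_rows(
  moves=[
    [0,0,0,0,0,0.5,1],
    [0,0,0,0,0,1,1],
    [0,0,0,0,0,1.5,1],
    [0,0,0,0,0,2,1],
    [0,0,0,0,0,2.5,1],
    [0,0,0,0,0,3,1],
    [0,0,0,0,0,3.5,1],
    [0,0,0,0,0,4,1],
    [0,0,0,0,0,4,1],
    [0,0,0,0,0,4,1],
  ],
)

```text
time: 5.4
ee_pos: [0.5401, -0.2606, 0.1183]
eef_rot: [1.0, -0.0, 0.0, 0.0]
contact_force: [-0.5, -0.3, 3.6]
finger_gap: -0.0001
```

Emit:
play_rows(
  moves=[
    [0,0,0,0,0,0.5,1],
    [0,0,0,0,0,1,1],
    [0,0,0,0,0,1.5,1],
    [0,0,0,0,0,2,1],
    [0,0,0,0,0,2,1],
    [0,0,0,0,0,2,1],
    [0,0,0,0,0,2,1],
    [0,0,0,0,0,2,1],
    [0,0,0,0,0,2,1],
    [0,0,0,0,0,2,1],
  ],
)

```text
time: 6.65
ee_pos: [0.5402, -0.2601, 0.1162]
eef_rot: [1.0, -0.0, 0.0, 0.0]
contact_force: [0.6, -4.0, 4.8]
finger_gap: -0.0002
```

Force is rising, which suggests the stop. I'll lift clear, move above the handle and look at the tab.

Emit:
play_rows(
  moves=[
    [0,0,0,0,0,-20,1],
    [0,0,0,0,0,-60,1],
    [0,0,0,0,0,-110,1],
    [0,0,0,0,-30,-150,1],
    [0,0,0,0,-85,-155,1],
    [0,0,0,0,-140,-155,1],
    [0,0,0,0,-195,-155,1],
    [0,0,0,0,-240,-155,1],
    [0,0,0,0,-262,-155,1],
    [0,0,0,0,-262,-155,1],
  ],
)

```text
time: 7.9
ee_pos: [0.5385, 0.0062, 0.2698]
eef_rot: [1.0, 0.003, -0.002, -0.001]
contact_force: [-0.5, 0.2, 0.0]
finger_gap: 0.0001
```

Run:
```python
from h import *
t=cap('top');s=cap('side');st=ctrl.sense();print(st['ee_pos'],st['contact_force'])
def red(d,x0,y0,x1,y1):
    h=cv2.cvtColor(d['pixels'],cv2.COLOR_RGB2HSV)[y0:y1,x0:x1]
    m=((h[...,0]<8)|(h[...,0]>172))&(h[...,1]>170)&(h[...,2]>70)
    v,u=np.nonzero(m);print(len(u),u.min()+x0,u.max()+x0,v.min()+y0,v.max()+y0) if len(u) else print('none');return u.mean()+x0,v.mean()+y0
a=red(t,365,200,395,230);b=red(s,270,240,300,275);print(tri(t,a,s,b))
for z in(.146,.123):
  p=np.array([.5405,-.251 if z>.14 else -.255,z]);print(z,proj(t,p),proj(s,p))
A=cv2.resize(t['pixels'][175:260,280:410],None,fx=4,fy=4,interpolation=cv2.INTER_CUBIC)
B=cv2.resize(s['pixels'][165:295,235:330],None,fx=2.6,fy=2.6,interpolation=cv2.INTER_CUBIC)
o=np.zeros((340,520+B.shape[1],3),np.uint8);o[:,:520]=A;o[:338,520:]=B[:340]
cv2.imwrite('pics/crop3.png',o[...,::-1])
```

```text
[0.53918783 0.00183821 0.27012821] [-0.15801741 -0.52769996  0.31299037]
61 373 381 212 218
102 280 291 250 259
(array([ 0.54059409, -0.2515438 ,  0.14160053]), np.float64(0.002089209789663959))
0.146 [377.26561459 214.57293408] [285.593248  252.9818706]
0.123 [377.245785  218.1253292] [285.88798372 261.83087425]
```

View pics/crop3.png

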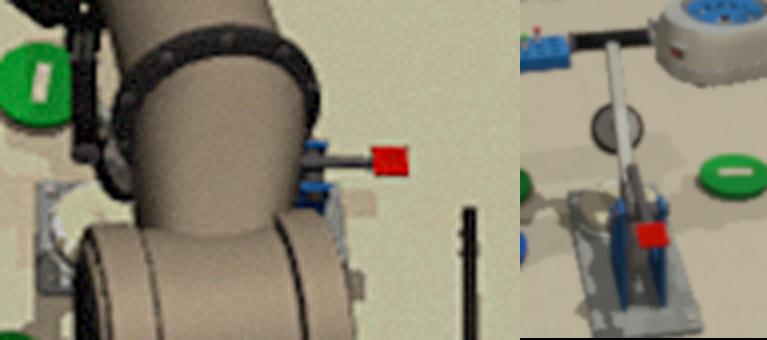

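The tab has dropped only a few mm (z ≈ 0.142), so the finger must have missed or slipped off it. I'll compare where the fingertips show up with the reported TCP.

Run:
```python
from h import *
t=cap('top');s=cap('side');st=ctrl.sense();p=np.array(st['ee_pos']);print(p,st['contact_force'])
O=[]
for d,f in((t,1),(s,1)):
    u=proj(d,p);print(u);x,y=int(u[0])-40,max(int(u[1])-45,0)
    c=cv2.resize(d['pixels'][y:y+100,x:x+80],None,fx=5,fy=5,interpolation=cv2.INTER_CUBIC)
    q=((u-[x,y])*5).astype(int);cv2.circle(c,tuple(int(i) for i in q),5,(255,0,255),1);O.append(c);print(x,y)
cv2.imwrite('pics/tip.png',np.hstack(O)[...,::-1])
```

```text
[0.5396282  0.00058359 0.27047895] [ 0.44117314  0.01812141 -0.07396574]
[301.51621165 192.51242717]
261 147
[270.11770377 163.67813021]
230 118
```

View pics/tip.png

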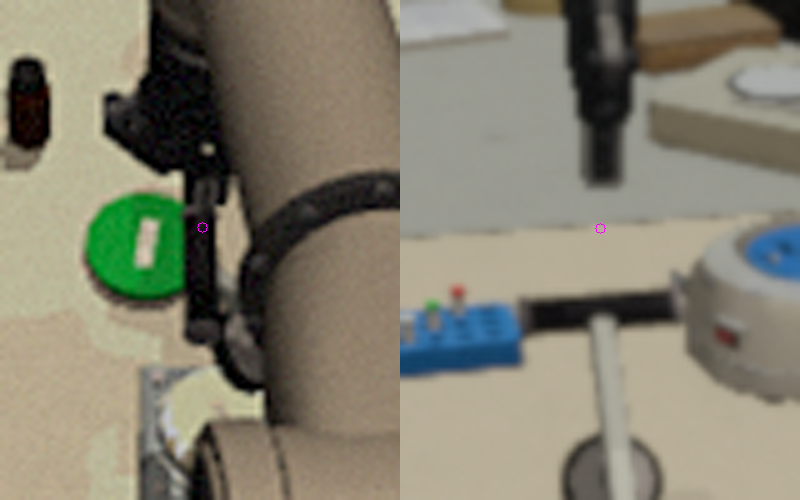

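Both views put the real fingertips about 20 mm behind the reported TCP. That explains it: contact only began near TCP z 0.12, so the tab was pressed just a few mm and stayed there, as it should. I'll go back and press it to the stop, following its arc.

Emit:
play_rows(
  moves=[
    [0,0,0,0,45,0,1],
    [0,0,0,0,100,0,1],
    [0,0,0,0,155,0,1],
    [0,0,0,0,210,0,1],
    [0,0,0,0,245,20,1],
    [0,0,0,0,254,60,1],
    [0,0,0,0,254,100,1],
    [0,0,0,0,254,130,1],
    [0,0,0,0,254,140,1],
    [0,0,0,0,254,142,1],
  ],
)

```text
time: 9.35
ee_pos: [0.5399, -0.2527, 0.1291]
eef_rot: [1.0, -0.001, -0.0, 0.0]
contact_force: [1.1, -0.1, 0.1]
finger_gap: -0.0002
```

Emit:
play_rows(
  moves=[
    [0,0,0,0,0,4,1],
    [0,0,0,0,1,8,1],
    [0,0,0,0,2,11,1],
    [0,0,0,0,3,14,1],
    [0,0,0,0,3,17,1],
    [0,0,0,0,4,20,1],
    [0,0,0,0,4,22,1],
    [0,0,0,0,4,24,1],
    [0,0,0,0,4,24,1],
    [0,0,0,0,4,24,1],
  ],
)

```text
time: 10.6
ee_pos: [0.5402, -0.2567, 0.1052]
eef_rot: [1.0, -0.0, 0.0, 0.001]
contact_force: [-0.4, -4.4, 2.1]
finger_gap: 0.0001
```

Emit:
play_rows(
  moves=[
    [0,0,0,0,0,0.5,1],
    [0,0,0,0,0,1,1],
    [0,0,0,0,0,1.5,1],
    [0,0,0,0,1,2,1],
    [0,0,0,0,1,2.5,1],
    [0,0,0,0,1,3,1],
    [0,0,0,0,1,3.5,1],
    [0,0,0,0,1,4,1],
    [0,0,0,0,1,4,1],
    [0,0,0,0,1,4,1],
  ],
)

```text
time: 11.85
ee_pos: [0.5401, -0.257, 0.1011]
eef_rot: [1.0, -0.0, 0.0, 0.0]
contact_force: [1.1, -3.5, 2.5]
finger_gap: -0.0001
```

Run:
```python
from h import *
s=cap('side');st=ctrl.sense();print(st['ee_pos'],st['contact_force'])
B=cv2.resize(s['pixels'][175:300,225:345],None,fx=4.5,fy=4.5,interpolation=cv2.INTER_CUBIC)
cv2.imwrite('pics/press.png',B[...,::-1])
```

```text
[ 0.54012683 -0.25696083  0.10107072] [ 1.31614901 -3.51103018  2.7307967 ]
```

View pics/press.png

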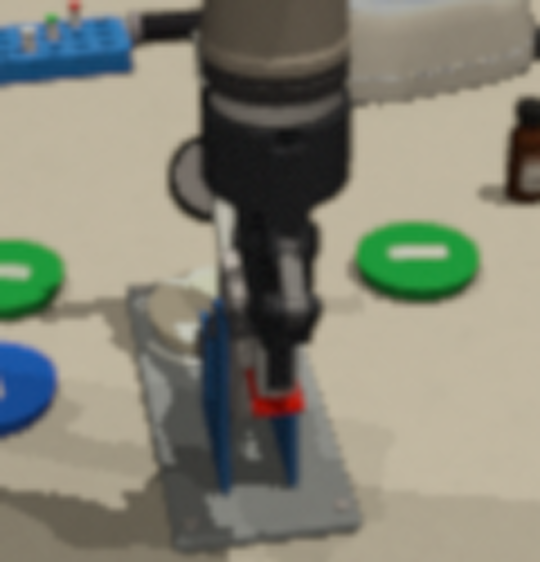

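The fingertip sits on the tab, whose lower edge has moved from row 258 to about 267, where roughly 9 px is expected for the full stroke. A little more pressing should confirm the stop.

Emit:
play_rows(
  moves=[
    [0,0,0,0,0,0.5,1],
    [0,0,0,0,0,1,1],
    [0,0,0,0,0,1.5,1],
    [0,0,0,0,0,2,1],
    [0,0,0,0,0,2.5,1],
    [0,0,0,0,0,3,1],
    [0,0,0,0,0,3,1],
    [0,0,0,0,0,3,1],
    [0,0,0,0,0,3,1],
    [0,0,0,0,0,3,1],
  ],
)

```text
time: 13.15
ee_pos: [0.5401, -0.257, 0.098]
eef_rot: [1.0, -0.0, -0.0, 0.0]
contact_force: [1.6, -4.6, 2.3]
finger_gap: -0.0003
```

Emit:
play_rows(
  moves=[
    [0,0,0,0,0,0.5,1],
    [0,0,0,0,0,1,1],
    [0,0,0,0,0,1.5,1],
    [0,0,0,0,0,2,1],
    [0,0,0,0,0,2.5,1],
    [0,0,0,0,0,3,1],
    [0,0,0,0,0,3,1],
    [0,0,0,0,0,3,1],
    [0,0,0,0,0,3,1],
    [0,0,0,0,0,3,1],
  ],
)

```text
time: 14.4
ee_pos: [0.5403, -0.2571, 0.096]
eef_rot: [1.0, -0.0, 0.0, 0.0]
contact_force: [-0.3, -3.0, 7.0]
finger_gap: 0.0
```

```bash
cat >> h.py <<'E'
def red(d,x0,y0,x1,y1):
    h=cv2.cvtColor(d['pixels'],cv2.COLOR_RGB2HSV)[y0:y1,x0:x1]
    m=((h[...,0]<8)|(h[...,0]>172))&(h[...,1]>170)&(h[...,2]>70)
    v,u=np.nonzero(m);print(len(u),u.min()+x0,u.max()+x0,v.min()+y0,v.max()+y0) if len(u) else print('none');return u.mean()+x0,v.mean()+y0
E
python3 - <<'E'
from h import *
s=cap('side');red(s,270,240,300,285)
E
```

```text
47 281 291 263 268
```

Vertical force has risen to 7 N and the arm lags its command by 1 mm, so the tab is on the stop. Now I'll lift, move over to the handle and measure the tab again.

Emit:
play_rows(
  moves=[
    [0,0,0,0,0,-20,1],
    [0,0,0,0,0,-65,1],
    [0,0,0,0,0,-120,1],
    [0,0,0,0,-30,-165,1],
    [0,0,0,0,-85,-175,1],
    [0,0,0,0,-140,-175,1],
    [0,0,0,0,-195,-175,1],
    [0,0,0,0,-240,-175,1],
    [0,0,0,0,-257,-175,1],
    [0,0,0,0,-257,-175,1],
  ],
)

```text
time: 15.7
ee_pos: [0.539, 0.0015, 0.2691]
eef_rot: [1.0, 0.001, -0.001, -0.0]
contact_force: [0.9, 0.4, 0.1]
finger_gap: 0.0001
```

Run:
```python
from h import *
t=cap('top');s=cap('side');st=ctrl.sense();print(st['ee_pos'],st['contact_force'])
a=red(t,365,200,395,235);b=red(s,270,240,300,285);print(tri(t,a,s,b))
print(tri(t,(301,187.6),s,(270.6,155)))
```

```text
[ 0.53957567 -0.0018361   0.26942158] [-0.4436814   0.28312104  0.29136294]
50 373 380 215 222
123 280 291 257 268
(array([ 0.54043259, -0.25355728,  0.11990422]), np.float64(0.0021732225835154675))
(array([0.54158968, 0.0031563 , 0.29478866]), np.float64(0.0005507020489821469))
```

The tab is at z 0.120, 26 mm below the 0.146 measured by the same method at the start, so the pawl is at its stop and stays there. Next I'll push the handle along its arc, allowing for the roughly 24 mm tip offset.

Emit:
play_rows(
  moves=[
    [0,0,0,0,-1,30,1],
    [0,0,0,0,-3,52,1],
    [0,0,0,0,-4,62,1],
    [0,0,0,0,-10,71,1],
    [0,0,0,0,-17,79,1],
    [0,0,0,0,-23,87,1],
    [0,0,0,0,-29,95,1],
    [0,0,0,0,-34,103,1],
    [0,0,0,0,-39,112,1],
    [0,0,0,0,-39,112,1],
  ],
)

```text
time: 17.05
ee_pos: [0.5401, 0.0387, 0.1571]
eef_rot: [1.0, 0.0, -0.0, 0.001]
contact_force: [0.4, -0.3, -0.2]
finger_gap: -0.0001
```

Run:
```python
from h import *
t=cap('top');s=cap('side');st=ctrl.sense();print(st['ee_pos'],st['contact_force'])
A=cv2.resize(t['pixels'][165:260,270:390],None,fx=3.5,fy=3.5,interpolation=cv2.INTER_CUBIC)
B=cv2.resize(s['pixels'][150:300,225:330],None,fx=3.3,fy=3.3,interpolation=cv2.INTER_CUBIC)
o=np.zeros((max(A.shape[0],B.shape[0]),A.shape[1]+B.shape[1],3),np.uint8);o[:A.shape[0],:A.shape[1]]=A;o[:B.shape[0],A.shape[1]:]=B
cv2.imwrite('pics/hand.png',o[...,::-1]);print(A.shape,B.shape)
```

```text
[0.53989286 0.03731853 0.15735846] [0.03187671 0.03180056 0.07661061]
(332, 420, 3) (495, 346, 3)
```

View pics/hand.png

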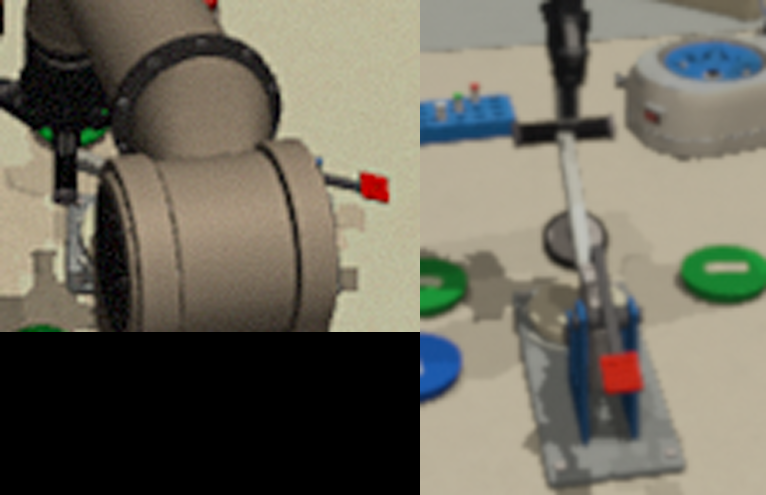

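The finger is on the handle bar (side crop ~(565,128)), the arm is coming down and the tab is still low. I'll continue along the arc.

Emit:
play_rows(
  moves=[
    [0,0,0,0,-5,9,1],
    [0,0,0,0,-9,18,1],
    [0,0,0,0,-13,27,1],
    [0,0,0,0,-16,37,1],
    [0,0,0,0,-18,46,1],
    [0,0,0,0,-20,56,1],
    [0,0,0,0,-22,66,1],
    [0,0,0,0,-23,76,1],
    [0,0,0,0,-24,81,1],
    [0,0,0,0,-24,86,1],
  ],
)

```text
time: 18.4
ee_pos: [0.5398, 0.0629, 0.0716]
eef_rot: [1.0, -0.0, -0.0, 0.0]
contact_force: [0.5, 0.4, 1.8]
finger_gap: 0.0
```

Emit:
play_rows(
  moves=[
    [0,0,0,0,0,1,1],
    [0,0,0,0,0,2,1],
    [0,0,0,0,0,3,1],
    [0,0,0,0,0,4,1],
    [0,0,0,0,0,5,1],
    [0,0,0,0,0,6,1],
    [0,0,0,0,0,7,1],
    [0,0,0,0,0,8,1],
    [0,0,0,0,0,8,1],
    [0,0,0,0,0,8,1],
  ],
)

```text
time: 19.65
ee_pos: [0.5403, 0.0625, 0.064]
eef_rot: [1.0, -0.0, 0.0, 0.0]
contact_force: [0.0, -0.1, -0.2]
finger_gap: 0.0002
```

Not on the dish yet. I'll go on in small steps until the force rises.

Emit:
play_rows(
  moves=[
    [0,0,0,0,0,0.5,1],
    [0,0,0,0,0,1,1],
    [0,0,0,0,0,1.5,1],
    [0,0,0,0,0,2,1],
    [0,0,0,0,0,2.5,1],
    [0,0,0,0,0,3,1],
    [0,0,0,0,0,3.5,1],
    [0,0,0,0,0,4,1],
    [0,0,0,0,0,4,1],
    [0,0,0,0,0,4,1],
  ],
)

```text
time: 20.9
ee_pos: [0.5401, 0.0631, 0.0601]
eef_rot: [1.0, -0.0, -0.0, -0.0]
contact_force: [-0.2, -0.7, 1.0]
finger_gap: 0.0002
```

Emit:
play_rows(
  moves=[
    [0,0,0,0,0,0.5,1],
    [0,0,0,0,0,1,1],
    [0,0,0,0,0,1.5,1],
    [0,0,0,0,0,2,1],
    [0,0,0,0,0,2.5,1],
    [0,0,0,0,0,3,1],
    [0,0,0,0,0,3,1],
    [0,0,0,0,0,3,1],
    [0,0,0,0,0,3,1],
    [0,0,0,0,0,3,1],
  ],
)

```text
time: 22.15
ee_pos: [0.5401, 0.0633, 0.0577]
eef_rot: [1.0, -0.0, 0.0, 0.0]
contact_force: [-1.5, -0.1, 6.6]
finger_gap: 0.0002
```

Run:
```python
from h import *
s=cap('side');print(ctrl.sense()['contact_force'])
B=cv2.resize(s['pixels'][150:300,215:335],None,fx=4,fy=4,interpolation=cv2.INTER_CUBIC)
cv2.imwrite('pics/down.png',B[...,::-1])
print(proj(s,np.array([.54,.064,.075])),proj(s,np.array([.54,.0631,.085])))
```

```text
[-0.8260714  -0.37924712  6.15811444]
[268.84857245 213.58796893] [268.81513624 210.96167564]
```

View pics/down.png

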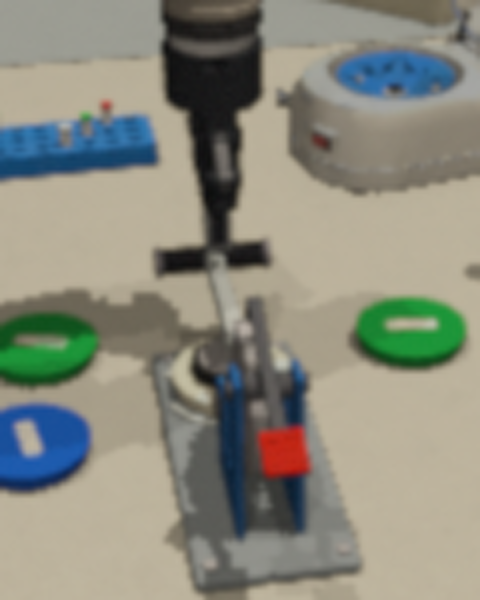

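The pad rests on the dish. The bar centre is at side pixel (268.2, 214.5), against (268.8, 213.6) predicted for a level arm, and the stop force is 6.6 N. I'll lift clear.

Emit:
play_rows(
  moves=[
    [0,0,0,0,0,-10,1],
    [0,0,0,0,0,-40,1],
    [0,0,0,0,0,-80,1],
    [0,0,0,0,0,-120,1],
    [0,0,0,0,-30,-160,1],
    [0,0,0,0,-70,-180,1],
    [0,0,0,0,-110,-180,1],
    [0,0,0,0,-140,-180,1],
    [0,0,0,0,-150,-180,1],
    [0,0,0,0,-150,-180,1],
  ],
)

```text
time: 23.45
ee_pos: [0.54, 0.2127, 0.2369]
eef_rot: [1.0, 0.0, -0.0, 0.0]
contact_force: [-0.4, -0.1, 0.1]
finger_gap: 0.0001
```

Run:
```python
from h import *
t=cap('top');s=cap('side');print(ctrl.sense()['ee_pos'],ctrl.sense()['contact_force'])
a=red(t,365,200,395,235);b=red(s,270,240,300,285);print(tri(t,a,s,b))
A=cv2.resize(t['pixels'][175:260,265:390],None,fx=3.2,fy=3.2,interpolation=cv2.INTER_CUBIC)
B=cv2.resize(s['pixels'][150:300,220:330],None,fx=3.3,fy=3.3,interpolation=cv2.INTER_CUBIC)
o=np.zeros((max(A.shape[0],B.shape[0]),A.shape[1]+B.shape[1],3),np.uint8);o[:A.shape[0],:A.shape[1]]=A;o[:B.shape[0],A.shape[1]:]=B
cv2.imwrite('pics/fin.png',o[...,::-1]);print(A.shape)
p=np.array([.54,.064,.075]);print(proj(t,p),proj(s,p))
```

```text
[0.54045044 0.21098614 0.23685492] [0.11931866 0.16365639 0.87962202]
50 373 380 215 222
122 280 291 257 268
(array([ 0.54049854, -0.25355562,  0.11988827]), np.float64(0.0020728708066758447))
(272, 400, 3)
[280.30241787 223.63843942] [268.84857245 213.58796893]
```

View pics/fin.png

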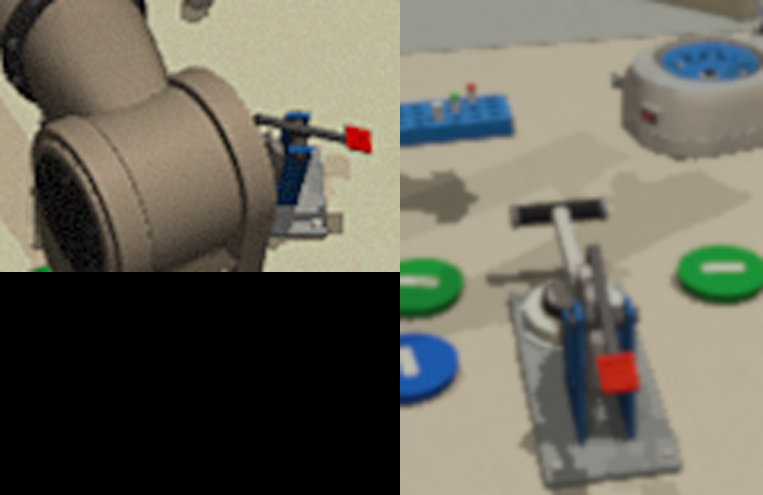

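The handle stays down at side (268.5, 214.2), the tab is at its stop and the robot is clear, so I'll hand in.

```bash
python3 -c "
from workcell import ctrl
print(ctrl.job_done())"
```

```text
the job is handed in; nothing more can be done
None
```

The job is done and handed in at about 23.6 s: the pawl was pressed to its stop first, then the handle was pushed down until the pad rested on the dish.

**What went wrong:** my first press moved the tab only a few mm. The pictures showed the real fingertips about 20–24 mm behind the reported TCP. I allowed for that and pressed again until the force rose to 7 N.

**Last checks:**
- **Tab:** it stayed at z ≈ 0.120 m, about 26 mm below its start by the same measurement. The full stroke is 24 mm, and the measurement is good to about 2 mm.
- **Handle:** after I let go, it stayed at side pixel (268.5, 214.2), within 1 px of the level position (268.8, 213.6). The push ended with 6.6 N against the dish.
- **Robot:** it stands clear of the press. The force reading was under 1 N, which matches the sensor noise.
- **Not checked:** the robot arm hid the handle and dish in the last top picture, so those two were checked in the side view only. I did not measure the bystanders again; the fingers touched only the tab and the handle.

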